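Spice jar out of the sliding-lid box

TASK

The wooden box on the worktop has a lid that runs in grooves: slide the lid out towards its low end until it is clear of the box, and lay it gently flat on the worktop, handle up. Then take the spice jar (the straight, taller one with the dark cap, not the salt shaker) out of the box and stand it gently upright in the middle of the round wooden board.

Things in the scene. Friction and masses are not known exactly. Their poses are not given: they have to be found in the camera images.
- spice_box: Wooden box, fixed, 158 (x) x 174 (y) x 133 mm high; origin: centre of underside. Inside 130 x 150, floor 6 thick. Lid grooves along both sides (groove floor 117 up, lip above). -y end closed; +y end (robot's left, yaw within 15 deg) 116 high: the lid slides out over it along +y. Hidden inside, near x=0, at y about +35 and -35 in either order: spice jar, salt shaker (44 round, 90 high, grey cap)
- box_lid: Loose wooden plate in the box's grooves, 142 (x) x 160 (y) x 6 mm, 0.22 kg; origin: centre of underside. Axes as the box's. Bar handle on its centre: 60 long along x, 14 thick along y, from 6 to 32 above the underside. Play 3 to each side, 4 up. Starts 8 to 22 along +y from the box's origin (closed or nearly), is clear of the grooves from 167 on
- spice_jar: Spice jar, an upright straight cylinder 41 mm in diameter and 105 mm high with a dark brown cap, 0.11 kg. Origin: centre of the underside; z up. It stands on the floor of the box at the start.
- board: Round wooden board 140 mm in diameter and 8 mm thick, lying loose on the worktop to the right of the box (0.4 kg). Origin: centre of the underside. (The wooden ring with a hole is a trivet, not this.)

How it is judged:
By the outcome, as a careful person would: the job done as asked, in the order asked, and still so for the second after the job is handed in, with the robot touching nothing.
It also fails if it takes over 67 s, if anything falls off the work surface, if the arm or the gripper's body presses on something with over 40 N, if the wrist force passes 120 N, or if a joint passes its speed limit or range.

ROBOT

A 7-joint arm with a two-finger parallel gripper is mounted at the origin on a cart in front of the work surface, level with it; the furniture and walls round the work are solid. World frame = base frame: x ahead of the robot, y to its left, z up, the work surface at z = 0. Lengths are in m, angles in rad, forces in N, time in s.
With the tool pointing down it reaches from about 0.4 to 0.85 m from the base axis. Payload 10.4 kg.
Tool frame: the origin (TCP) lies on the centre line of the jaws, within the pads' length; the fingertips stand 8 mm ahead of it and the grasp point (between the pads) lies 11 mm behind it (r.finger_overhang is the distance from the TCP to the fingertips, in m); z points along the fingers, y is the line along which they close (so a half turn about z gives the same grasp; the last joint's range is limited). The gripper opens to 87 mm and grips with 3 to 60 N. Pads are 19 mm wide; open, the fingers measure 117 mm over their backs; the gripper's body (75 mm by 190 mm) begins 51 mm behind the grasp point.
Start: joints at [-1.262, 0.332, -0.065, 1.46, 0.022, 1.35, -0.088], TCP at [0.204, 0.591, 0.231] pointing down, gripper open.
Joint ranges: [-2.6, 2.6], [-0.5, 2.12], [-1.47, 1.34], [0.16, 2.42], [-1.27, 4.41], [0.06, 2.06], [-2.6, 2.6]. Speed limits (rad/s): [2.22, 2.22, 2.79, 2.79, 3.14, 3.14, 3.14].

INTERFACE

Orientations are given as a unit quaternion [x, y, z, w].
In Python, from bench import r, vision gives the robot as it stands.
- The arm moves only by the tool drive_tool, never from a script. Its argument "series" is a list of rows, each a list of 2 entries, a list of its own where there are three numbers: the shift along the world's x, y, z in cm, then the turn about the world's z in degrees. A call has exactly 10 rows; each row shifts and turns the commanded pose from where the row before left it; what a row does not reach is not made up. A row lasts 1/8 s, in which the tool goes at most 62.5 mm and 10.7 degrees, less where a joint would pass 70% of its speed; a pose out of reach is approached as far as the arm can. A call with a gripper value outside its range is refused whole. "hand" is the closure, from 0 (fully open) to 1 (shut), set as the call begins (left out, the last holds). The fingers move at their own pace and stop on an object; "newtons" is the grip in N (left out, the last holds). Time passes only in rows, so rows that do not move let the fingers close, or fill a call up. It gives the time, the measured TCP pose, the force, the opening and the grip force at its end, in the units of the state.
- r.read_state(): the state, without advancing time (a new reading comes with each control period).
- vision.camera(name): name is "side" or "top"; returns a dict with "color" (384x512x3 uint8, red, green, blue), "intrinsics" (3x3 intrinsics, pixels), "k1" (the pictures are not rectified: a ray, as slopes to the right and down, at radius r is drawn at 1 + k1 r^2 times it, then the intrinsics apply), "R" (3x3) and "t" (3): a world point X has camera coordinates R X + t. Camera axes: x right, y down, z forward; pixel columns grow to the right and rows downward; lengths in m; the calibration is good to about 2 mm. A picture is of the moment at which its call begins. There is no depth.
- r.close_job(): hands the job in; it is judged then, once.
The state is a dict: "time": time; "joint_positions": joint angles; "joint_vel": joint speeds; "joint_torque": joint torques, N m; "ee_pos": TCP position; "eef_rot": TCP orientation; "ft_force": force on the tool from outside, world axes, zero at the start; "torque": the same for the moment, N m; "width": finger opening in m; "grip_force": force on a finger pad.
Only numpy, scipy, OpenCV 4.12 (cv2) and the standard library are available. Lean on these libraries where they do the work, as an engineer would, in place of code of your own. Each camera call takes 0.05 s, during which the arm holds its last target. There are 200 camera calls.

## Working session

There is one attempt and no reset: what is moved stays moved. The work goes in short steps, Python scripts to look and compute and a tool call to move; the robot and the scene stay as the last step left them, time stands still between calls to the robot, and variables do not carry over. Pictures are saved under pics/ and viewed, at most 10 in all, crops included, and the job is handed in when it is done.

Besides the shell and the picture viewer there is one more tool, called after ">>>" as name(argument=value, ...) on one line, values as JSON. drive_tool: Moves the arm, as the interface text tells. Its arguments: {"type":"object","properties":{"series":{"type":"array"},"hand":{"type":"number"},"newtons":{"type":"number"}},"required":["series"]}

```bash
mkdir -p pics; cat > h.py <<'E'
import numpy as np, cv2
from bench import r, vision
def cam(n): return vision.camera(n)
def ray(c,u,v):
    K=np.array(c["intrinsics"]);k=c["k1"]
    p=np.array([[[u,v]]],float)
    s=cv2.undistortPoints(p,K,np.array([k,0,0,0,0.])) [0,0]
    R=np.array(c["R"]);t=np.array(c["t"])
    return -R.T@t, R.T@np.array([s[0],s[1],1])
def onz(c,u,v,z):
    o,d=ray(c,u,v); return o+d*(z-o[2])/d[2]
def proj(c,X):
    R=np.array(c["R"]);p,_=cv2.projectPoints(np.array(X,float).reshape(-1,1,3),cv2.Rodrigues(R)[0],np.array(c["t"],float),np.array(c["intrinsics"],float),np.array([c["k1"],0,0,0,0.]))
    return p[:,0]
def save(c,n,f=1.5,crop=None):
    im=c["color"][:,:,::-1]
    if crop: a,b,d,e=crop; im=im[b:e,a:d]
    cv2.imwrite("pics/"+n,cv2.resize(im,None,fx=f,fy=f,interpolation=cv2.INTER_CUBIC))
E
python3 - <<'E'
from h import *
a=cam("top");b=cam("side")
im=np.vstack([a["color"],b["color"]])
save(a,"top0.png");save(b,"side0.png")
for c in(a,b): print(-np.array(c["R"]).T@c["t"],c["k1"],c["intrinsics"])
s=r.read_state();print(s["time"],s["ee_pos"],s["eef_rot"],r.finger_overhang)
E
```

```text
[ 0.2871198  -0.06862172  0.91512314] -0.026747118054993264 [[397.87679708   0.         264.7414869 ]
 [  0.         397.87679708 180.48484079]
 [  0.           0.           1.        ]]
[0.56869233 0.37051588 0.83159926] -0.035111175027944544 [[398.62385974   0.         251.70977955]
 [  0.         398.62385974 186.16158067]
 [  0.           0.           1.        ]]
0.1 [0.20348283 0.59059902 0.22985823] [ 1.65143636e-01  9.86269333e-01 -6.14895880e-04 -6.52484620e-05] 0.008
```

View pics/top0.png

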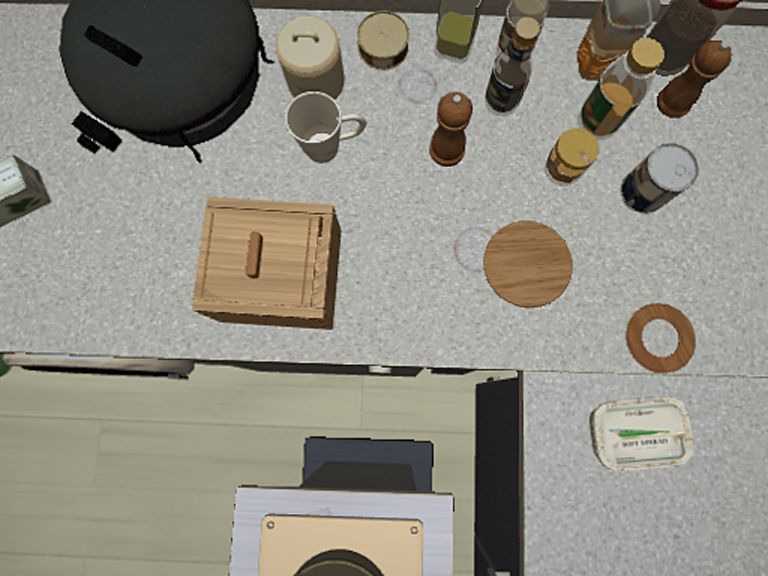

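View pics/side0.png

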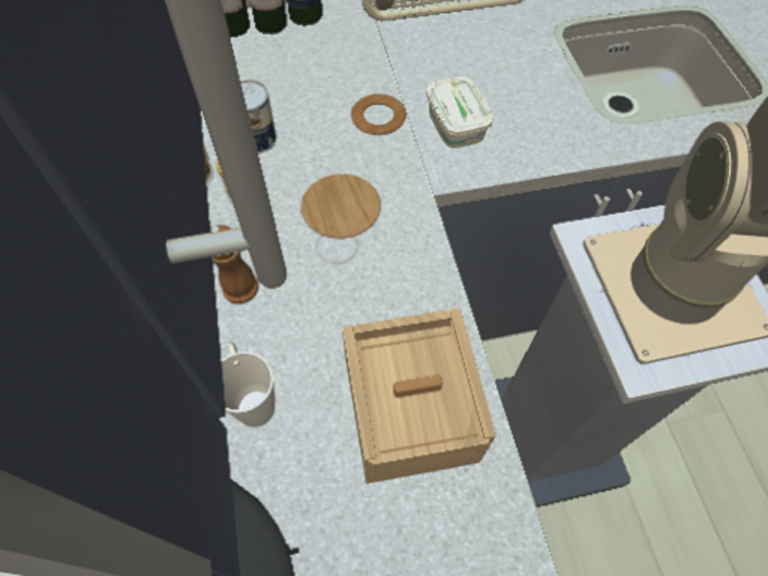

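The top view shows the box around (265,260)/1.5 with its handle at (254,254)/1.5. The board is at (528,263)/1.5 and the trivet at (660,338)/1.5. The side view has the handle at (418,385)/1.5, and the space beyond the box's +y end looks free.

```bash
cat > m.py <<'E'
from h import *
a=cam("top");b=cam("side")
def blob(c,box,lo,hi,n):
    x0,y0,x1,y1=box
    hsv=cv2.cvtColor(c["color"],cv2.COLOR_RGB2HSV)[y0:y1,x0:x1]
    m=cv2.inRange(hsv,lo,hi); m=cv2.morphologyEx(m,cv2.MORPH_OPEN,np.ones((2,2)))
    cs,_=cv2.findContours(m,0,2); k=max(cs,key=cv2.contourArea)
    k=k+np.array([x0,y0]); rc=cv2.minAreaRect(k); print(n,cv2.contourArea(k),rc); return k,rc
for c,p in((a,(169,169)),(a,(150,185)),(b,(279,256)),(b,(265,290)),(a,(352,176)),(a,(320,200))):
    print(p,cv2.cvtColor(c["color"],cv2.COLOR_RGB2HSV)[p[1],p[0]])
k,rc=blob(a,(320,135,395,215),(5,70,30),(25,255,255),"board")
(u,v),_=cv2.minEnclosingCircle(k);M=cv2.moments(k)
print("board",onz(a,M['m10']/M['m00'],M['m01']/M['m00'],.008), [onz(a,*q,.008)[:2] for q in((u-29,v),(u+29,v))])
# box corners, top rim, eyeballed in the top view
for q in((209,200),(334,205),(308,313),(193,305),(333,327)): print(q,onz(a,q[0]/1.5,q[1]/1.5,.133 if q[1]!=327 else 0))
for q in((346,327),(460,311),(494,440),(366,465)): print("side",q,onz(b,q[0]/1.5,q[1]/1.5,.133 if q[1]<400 else .116))
for q in((258,233),(250,276)): print("h",onz(a,q[0]/1.5,q[1]/1.5,.149))
for q in((395,386),(441,380)): print("hs",onz(b,q[0]/1.5,q[1]/1.5,.149))
for q in((200,145),(50,205),(20,353),(380,365),(200,357),(110,150),(0,225)): print("ctr",q,onz(a,q[0]/1.5,q[1]/1.5,0))
save(a,"c.png",5,(120,125,235,225))
E
python3 m.py
```

```text
(169, 169) [ 15 131 150]
(150, 185) [ 17  98 161]
(279, 256) [ 16 120 166]
(265, 290) [ 19  85 204]
(352, 176) [ 16 127 139]
(320, 200) [ 40   9 162]
board 2597.5 ((353.0, 176.5), (57.0, 58.0), 90.0)
board [ 0.49514774 -0.27163026  0.008     ] [array([ 0.49249378, -0.20346119]), array([ 0.49719448, -0.33963126])]
(209, 200) [0.54310323 0.19556244 0.133     ]
(334, 205) [0.54168336 0.0230946  0.133     ]
(308, 313) [0.39152491 0.04913377 0.133     ]
(193, 305) [0.39685189 0.20237212 0.133     ]
(333, 327) [0.38896782 0.02936907 0.        ]
side (346, 327) [0.53698826 0.02696097 0.133     ]
side (460, 311) [0.38574872 0.0351289  0.133     ]
side (494, 440) [0.38944373 0.20443782 0.116     ]
side (366, 465) [0.54607967 0.20128492 0.116     ]
h [0.49409785 0.12016124 0.149     ]
h [0.43549551 0.12587317 0.149     ]
hs [0.49444384 0.1245274  0.149     ]
hs [0.43836818 0.12866651 0.149     ]
ctr (200, 145) [0.68082738 0.26497464 0.        ]
ctr (50, 205) [0.56993916 0.49815294 0.        ]
ctr (20, 353) [0.33172621 0.5083568  0.        ]
ctr (380, 365) [ 0.33366417 -0.04507859  0.        ]
ctr (200, 357) [0.33608179 0.22954755 0.        ]
ctr (110, 150) [0.66749942 0.41306113 0.        ]
ctr (0, 225) [0.53388508 0.57469439 0.        ]
```

View pics/c.png

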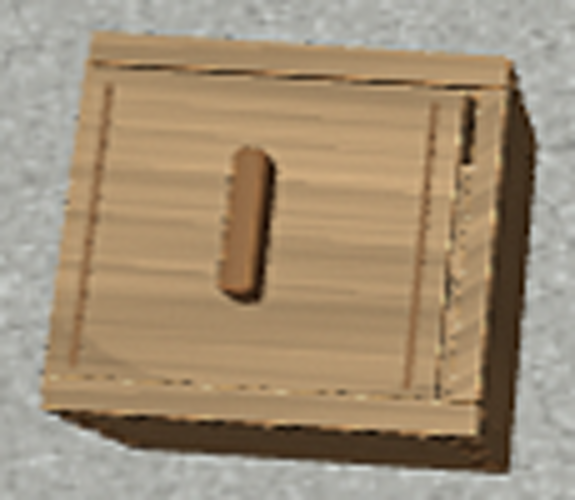

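```bash
python3 - <<'E'
from h import *
a=cam("top");b=cam("side")
P={"FR":(512,58),"FL":(95,33),"NR":(480,437),"NL":(45,408)}
W={k:onz(a,120+q[0]/5,125+q[1]/5,.133) for k,q in P.items()}
for k in W: print(k,W[k])
for i,j in(("FR","FL"),("NR","NL")):
    d=W[j]-W[i];print("ydir yaw",np.degrees(np.arctan2(-d[0],d[1])),np.linalg.norm(d))
for i,j in(("NR","FR"),("NL","FL")):
    d=W[j]-W[i];print("xdir yaw",np.degrees(np.arctan2(d[1],d[0])),np.linalg.norm(d))
print("centre",sum(W.values())/4)
# handle by mask
for c,bx in((a,(155,145,185,195)),(b,(255,240,305,275))):
    x0,y0,x1,y1=bx;h=cv2.cvtColor(c["color"],cv2.COLOR_RGB2HSV)[y0:y1,x0:x1]
    m=((h[...,1]>115)&(h[...,0]<=16)).astype(np.uint8)*255
    cs,_=cv2.findContours(m,0,2);k=max(cs,key=cv2.contourArea)+np.array([x0,y0]);rc=cv2.minAreaRect(k)
    pts=cv2.boxPoints(rc);print(rc,"centre",onz(c,*rc[0],.142))
    l=sorted([(np.linalg.norm(pts[i]-pts[(i+1)%4]),i) for i in range(4)])[-1][1]
    p,q=onz(c,*pts[l],.149),onz(c,*pts[(l+1)%4],.149);d=p-q;d=d if d[0]>0 else -d
    print("len",np.linalg.norm(d),"yaw",np.degrees(np.arctan2(d[1],d[0])))
E
```

```text
FR [0.54180805 0.02365107 0.133     ]
FL [0.54682799 0.19663208 0.133     ]
NR [0.38483493 0.02758904 0.133     ]
NL [0.39034487 0.20103213 0.133     ]
ydir yaw -1.6622696262181695 0.17305383113328773
ydir yaw -1.8195597597092088 0.1735305857629452
xdir yaw -1.437074008508626 0.157022501791866
xdir yaw -1.6106414829331046 0.15654497160333414
centre [0.46595396 0.11222608 0.133     ]
((169.05575561523438, 169.57249450683594), (9.053742408752441, 30.86895179748535), 7.431407928466797) centre [0.46636704 0.12535507 0.142     ]
len 0.06249172233465984 yaw -2.6228406534971587
((278.4599914550781, 256.7799987792969), (8.854829788208008, 31.931055068969727), 79.69515228271484) centre [0.46647812 0.12670885 0.142     ]
len 0.05842237063953492 yaw -1.1809880250907696
```

The box centre is (0.466, 0.112) with yaw −1.6°, and its edges measure 157 × 173 mm, matching the given size. The handle is at (0.466, 0.126), so the lid offset is 14 mm, which fits. Next I approach above the handle.

>>> drive_tool(series=[[[1.5,-2.5,0],1.7],[[2.5,-4.5,0],1.7],[[2.8,-5,0],1.7],[[2.8,-5,0],1.7],[[2.8,-5,0],1.7],[[2.8,-5,0],1.7],[[2.8,-5,0],1.7],[[2.8,-5,0],1.7],[[2.8,-5,0],1.7],[[1.5,-2.5,0],1.7]], hand=0.3, newtons=25)

```text
time: 1.55
ee_pos: [0.4557, 0.1428, 0.2308]
eef_rot: [0.019, 1.0, 0.0, 0.0]
ft_force: [-0.3, 0.6, 0.4]
width: 0.0608
grip_force: 0.0
```

>>> drive_tool(series=[[[0.5,-0.9,-1],0.5],[[0.5,-0.9,-1.5],0],[[0,0,-1.5],0],[[0,0,-1],0],[[0,0,-1],0],[[0,0,-0.5],0],[[0,0,0],0],[[0,0,0],0],[[0,0,0],0],[[0,0,0],0]])

```text
time: 2.8
ee_pos: [0.4647, 0.128, 0.1658]
eef_rot: [0.013, 1.0, 0.0, 0.0]
ft_force: [0.2, 0.0, -0.1]
width: 0.0611
grip_force: 0.0
```

```bash
python3 - <<'E'
from h import *
b=cam("side");save(b,"s1.png",4,(200,180,345,325))
s=r.read_state();print(s["ee_pos"],s["eef_rot"])
E
```

```text
[0.46466957 0.12795171 0.1657253 ] [1.32036722e-02 9.99912813e-01 1.12718385e-04 1.30326305e-04]
```

View pics/s1.png

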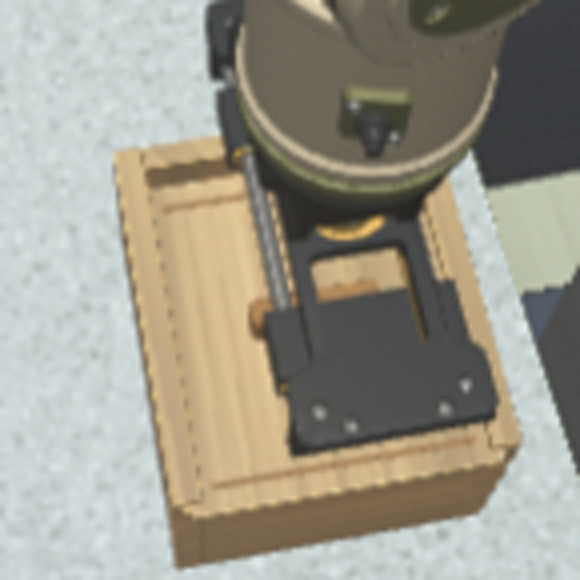

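The picture shows the open jaws straddling the handle, whose end is visible at crop (260,315). Next I lower and close.

>>> drive_tool(series=[[[0.1,-0.2,-0.6],0],[[0,0,-0.8],0],[[0,0,-0.7],0],[[0,0,-0.5],0],[[0,0,-0.4],0],[[0,0,0],0],[[0,0,0],0],[[0,0,0],0],[[0,0,0],0],[[0,0,0],0]])

```text
time: 4.1
ee_pos: [0.4656, 0.1259, 0.1356]
eef_rot: [0.013, 1.0, 0.0, 0.0]
ft_force: [-0.5, 0.6, -0.0]
width: 0.0609
grip_force: 0.0
```

>>> drive_tool(series=[[[0,0,0],0],[[0,0,0],0],[[0,0,0],0],[[0,0,0],0],[[0,0,0],0],[[0,0,0],0],[[0,0,0],0],[[0,0,0],0],[[0,0,0],0],[[0,0,0],0]], hand=1, newtons=30)

```text
time: 5.35
ee_pos: [0.4656, 0.1259, 0.1356]
eef_rot: [0.013, 1.0, 0.0, -0.0]
ft_force: [-0.0, -1.3, 0.7]
width: 0.0139
grip_force: 30.0
```

>>> drive_tool(series=[[[0,0,0.15],0],[[0,0.4,0],0],[[0,0.8,0],0],[[0.05,1,0],0],[[0.03,1,0],0],[[0.03,1,0],0],[[0.03,1,0],0],[[0.03,1,0],0],[[0.03,0.8,0],0],[[0,0,0],0]])

```text
time: 6.6
ee_pos: [0.4675, 0.1965, 0.137]
eef_rot: [0.013, 1.0, 0.0, -0.0]
ft_force: [-0.8, 0.3, -1.5]
width: 0.0137
grip_force: 30.0
```

>>> drive_tool(series=[[[0.03,1,0],0],[[0.03,1,0],0],[[0.03,1,0],0],[[0.03,1,0],0],[[0.03,1,0],0],[[0.03,1,0],0],[[0.03,1,0],0],[[0.03,1,0],0],[[0.03,1,0],0],[[0,0,0],0]])

```text
time: 7.85
ee_pos: [0.4701, 0.2869, 0.137]
eef_rot: [0.013, 1.0, 0.0, -0.0]
ft_force: [0.1, 0.1, -0.9]
width: 0.014
grip_force: 30.0
```

>>> drive_tool(series=[[[0.03,1,0],0],[[0.03,1,0],0],[[0.03,1,0],0],[[0.03,1,0],0],[[0.03,1,0],0],[[0,0.5,0],0],[[0,0,0],0],[[0,0,0],0],[[0,0,0],0],[[0,0,0],0]])

```text
time: 9.1
ee_pos: [0.4718, 0.3407, 0.1371]
eef_rot: [0.013, 1.0, 0.0, 0.0]
ft_force: [-0.7, 1.0, -2.4]
width: 0.0136
grip_force: 30.0
```

```bash
python3 - <<'E'
from h import *
a=cam("top");b=cam("side")
im=np.hstack([cv2.resize(c["color"][y0:y1,x0:x1,::-1],(400,400)) for c,(x0,y0,x1,y1) in((a,(60,90,240,270)),(b,(200,180,400,380)))])
cv2.imwrite("pics/t2.png",im)
s=r.read_state();print(s["ee_pos"],s["ft_force"],s["torque"],s["width"])
E
```

```text
[0.4718054  0.34083168 0.13711697] [ 0.27617262 -0.96753473 -2.64282635] [ 0.05871156  0.03825909 -0.08388356] 0.013900751720571513
```

View pics/t2.png

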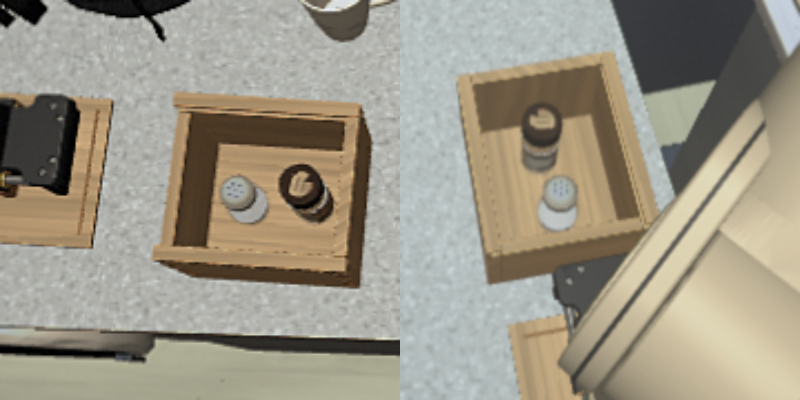

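The lid is out and clear of the box. Inside, the dark-capped jar is on the −y side, at (305,185) in the left panel, and the shaker is beside it. Next I lower the lid.

>>> drive_tool(series=[[[0,0,-0.6],0],[[0,0,-1.3],0],[[0,0,-1.7],0],[[0,0,-1.8],0],[[0,0,-1.7],0],[[0,0,-1.4],0],[[0,0,-1.1],0],[[0,0,-0.8],0],[[0,0,-0.4],0],[[0,0,0],0]])

```text
time: 10.45
ee_pos: [0.4718, 0.341, 0.0291]
eef_rot: [0.013, 1.0, 0.0, 0.0]
ft_force: [0.6, 1.1, -2.1]
width: 0.0136
grip_force: 30.0
```

>>> drive_tool(series=[[[0,0,-0.2],0],[[0,0,-0.2],0],[[0,0,-0.2],0],[[0,0,-0.2],0],[[0,0,-0.1],0],[[0,0,-0.1],0],[[0,0,0],0],[[0,0,0],0],[[0,0,0],0],[[0,0,0],0]])

```text
time: 11.7
ee_pos: [0.4718, 0.3409, 0.0191]
eef_rot: [0.013, 1.0, 0.0, 0.0]
ft_force: [0.5, -0.3, -2.0]
width: 0.014
grip_force: 30.0
```

>>> drive_tool(series=[[[0,0,-0.05],0],[[0,0,0],0],[[0,0,-0.05],0],[[0,0,0],0],[[0,0,0],0],[[0,0,0],0],[[0,0,0],0],[[0,0,0],0],[[0,0,0],0],[[0,0,0],0]])

```text
time: 12.95
ee_pos: [0.4718, 0.341, 0.0186]
eef_rot: [0.013, 1.0, 0.0, -0.0]
ft_force: [-2.3, -1.3, 5.3]
width: 0.014
grip_force: 30.0
```

>>> drive_tool(series=[[[0,0,0],0],[[0,0,0],0],[[0,0,0],0],[[0,0,0],0],[[0,0,0.4],0],[[0,0,1],0],[[0,0,2],0],[[0,0,3],0],[[0,0,4],0],[[0,0,4],0]], hand=0.5)

```text
time: 14.2
ee_pos: [0.4718, 0.3408, 0.1641]
eef_rot: [0.013, 1.0, 0.0, 0.0]
ft_force: [1.0, 0.1, -0.9]
width: 0.0434
grip_force: 0.0
```

```bash
python3 - <<'E'
from h import *
a=cam("top");b=cam("side")
# caps: jar dark brown, seen in both; print candidate dark blobs in box interior
for n,c,(x0,y0,x1,y1) in(("top",a,(175,155,215,195)),("side",b,(255,220,300,270))):
    h=cv2.cvtColor(c["color"],cv2.COLOR_RGB2HSV)[y0:y1,x0:x1]
    m=(h[...,2]<75).astype(np.uint8)*255
    m=cv2.morphologyEx(m,cv2.MORPH_CLOSE,np.ones((7,7)))
    cs,_=cv2.findContours(m,0,2);k=max(cs,key=cv2.contourArea)+np.array([x0,y0])
    print(n,cv2.contourArea(k),cv2.boundingRect(k),cv2.minEnclosingCircle(k))
im=np.hstack([cv2.resize(c["color"][y0:y1,x0:x1,::-1],(400,400),interpolation=2) for c,(x0,y0,x1,y1) in((a,(155,135,225,205)),(b,(225,195,325,295)))])
cv2.imwrite("pics/j.png",im)
E
```

```text
top 381.5 (186, 164, 24, 26) ((196.5, 177.5), 14.30044937133789)
side 311.5 (261, 232, 20, 22) ((270.39361572265625, 242.2872314453125), 10.832637786865234)
```

View pics/j.png

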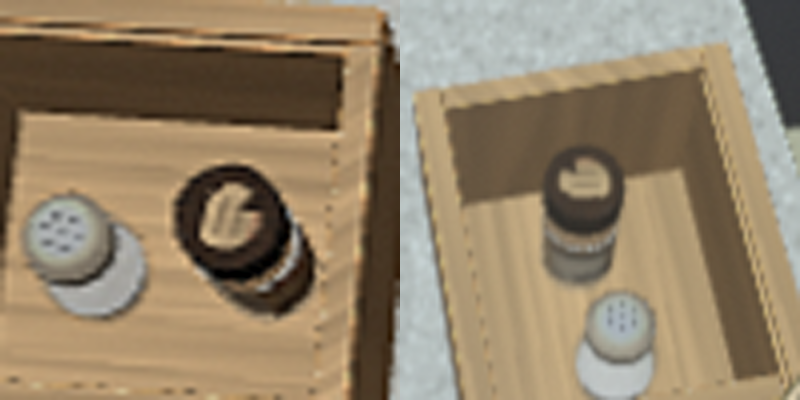

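The top view has the jar cap's disc centred at crop (232,221). In the side view it is at (583,185).

```bash
python3 - <<'E'
from h import *
a=cam("top");b=cam("side")
p=onz(a,155+232/5.714,135+221/5.714,.111);q=onz(b,270.75,241.25,.111);print(p,q)
s=onz(a,155+68/5.714,135+240/5.714,.096);print("salt",s)
yaw=np.radians(-1.6);R=np.array([[np.cos(yaw),np.sin(yaw)],[-np.sin(yaw),np.cos(yaw)]])
for w in(p,q,s): print("in box frame",R@(w[:2]-[.466,.112]))
s=r.read_state();print(s["ee_pos"],s["joint_positions"])
E
```

```text
[0.46670813 0.07730572 0.111     ] [0.46888675 0.0817104  0.111     ]
salt [0.46080141 0.14010539 0.096     ]
in box frame [ 0.00167658 -0.03466098]
in box frame [ 0.00373136 -0.03019719]
in box frame [-0.00598131  0.02794928]
[0.47209045 0.34117509 0.16317464] [-0.89274863  0.28243103  0.22475561  1.67957375 -0.06743859  1.18508905
  0.8930767 ]
```

>>> drive_tool(series=[[[0,-1.5,1.5],-6],[[0,-3,1],-9],[[0,-3,0],-10],[[0,-3,0],-10],[[-0.2,-3,0],-10],[[-0.2,-3,0],-10],[[0,-3,0],-10],[[0,-3,0],-10],[[0,-2.5,0],-9],[[0,-1.2,0],-6]], hand=0.25)

```text
time: 15.65
ee_pos: [0.4671, 0.0773, 0.1861]
eef_rot: [0.718, 0.696, -0.001, -0.0]
ft_force: [-0.6, -0.6, 0.6]
width: 0.0653
grip_force: 0.0
```

>>> drive_tool(series=[[[0,0,0],0],[[0,0,0],0],[[0,0,0],0],[[0,0,0],0],[[0,0,-0.5],0],[[0,0,-1],0],[[0,0,-1],0],[[0,0,-0.5],0],[[0,0,0],0],[[0,0,0],0]])

```text
time: 16.9
ee_pos: [0.4679, 0.0789, 0.1573]
eef_rot: [0.716, 0.698, 0.0, 0.0]
ft_force: [-0.0, -0.0, -0.2]
width: 0.065
grip_force: 0.0
```

```bash
python3 - <<'E'
from h import *
a=cam("top");b=cam("side")
im=np.hstack([cv2.resize(c["color"][y0:y1,x0:x1,::-1],(400,400),interpolation=2) for c,(x0,y0,x1,y1) in((a,(50,90,240,280)),(b,(215,185,335,305)))])
cv2.imwrite("pics/g.png",im)
s=r.read_state();print(s["ee_pos"],s["eef_rot"],s["joint_positions"])
E
```

```text
[0.46799337 0.07901298 0.15738635] [7.16349681e-01 6.97741368e-01 3.21446990e-04 1.20562032e-04] [-0.74976106  0.04479565  0.50349026  1.96461797 -0.02393755  1.13716388
 -0.26296699]
```

View pics/g.png

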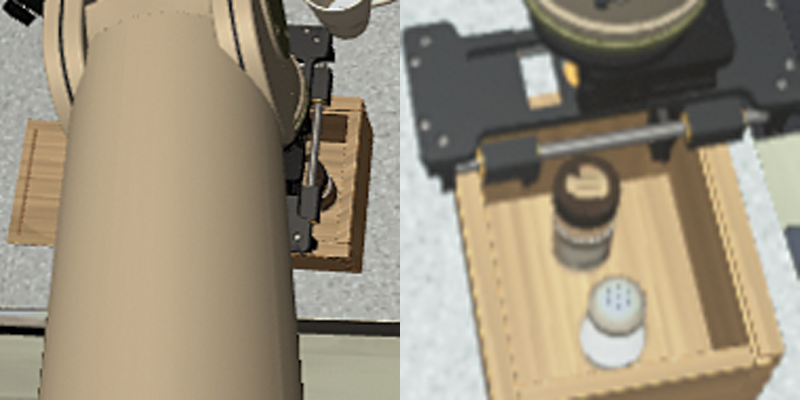

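The jaws are centred over the dark-capped jar and closing along x, with the shaker clear. Next I descend.

>>> drive_tool(series=[[[0,0,-0.5],0],[[0,0,-1],0],[[0,0,-1],0],[[0,0,-1],0],[[0,0,-1],0],[[0,0,-1],0],[[0,0,-0.8],0],[[0,0,-0.4],0],[[0,0,0],0],[[0,0,0],0]])

```text
time: 18.25
ee_pos: [0.468, 0.079, 0.0904]
eef_rot: [0.716, 0.698, 0.0, 0.0]
ft_force: [0.4, 0.1, 0.2]
width: 0.0654
grip_force: 0.0
```

>>> drive_tool(series=[[[0,0,0],0],[[0,0,0],0],[[0,0,0],0],[[0,0,0],0],[[0,0,0],0],[[0,0,0],0],[[0,0,0],0],[[0,0,0],0],[[0,0,0],0],[[0,0,0],0]], hand=1, newtons=15)

```text
time: 19.5
ee_pos: [0.4678, 0.0789, 0.0901]
eef_rot: [0.716, 0.698, 0.0, 0.0]
ft_force: [0.7, -0.0, 1.9]
width: 0.0405
grip_force: 15.0
```

>>> drive_tool(series=[[[0,0,0.4],0],[[0,0,0.8],0],[[0,0,1.5],0],[[0,0,2],0],[[0,0,2.5],0],[[0,0,2.5],0],[[0,0,2.5],0],[[0,0,2.2],0],[[0,0,1.6],0],[[0,0,1],0]], newtons=20)

```text
time: 20.75
ee_pos: [0.4679, 0.0789, 0.2611]
eef_rot: [0.716, 0.698, 0.0, 0.0]
ft_force: [-0.4, 0.3, -1.2]
width: 0.0399
grip_force: 20.0
```

```bash
python3 - <<'E'
from h import *
b=cam("side");a=cam("top")
save(b,"l.png",3,(200,120,400,310))
s=r.read_state();print(s["ee_pos"],s["ft_force"],s["width"])
hsv=cv2.cvtColor(a["color"],cv2.COLOR_RGB2HSV)[130:220,325:400]
m=cv2.inRange(hsv,(5,70,30),(25,255,255));cs,_=cv2.findContours(m,0,2);k=max(cs,key=cv2.contourArea)+np.array([325,130])
(x,y),(w,h),_=cv2.fitEllipse(k);print("board",onz(a,x,y,.008),w,h)
hsv=cv2.cvtColor(b["color"],cv2.COLOR_RGB2HSV)[105:170,190:265]
m=cv2.inRange(hsv,(5,70,30),(25,255,255));cs,_=cv2.findContours(m,0,2);k=max(cs,key=cv2.contourArea)+np.array([190,105])
(x,y),(w,h),_=cv2.fitEllipse(k);print("board side",onz(b,x,y,.008),x,y,w,h)
E
```

```text
[0.46810997 0.07901609 0.26093706] [ 0.04273788  0.14992777 -1.46940917] 0.04021097667398431
board [ 0.49741169 -0.26914356  0.008     ] 56.200523376464844 58.91999053955078
board side [ 0.49913262 -0.26672014  0.008     ] 226.63404846191406 136.8297119140625 41.27303695678711 51.43009948730469
```

View pics/l.png

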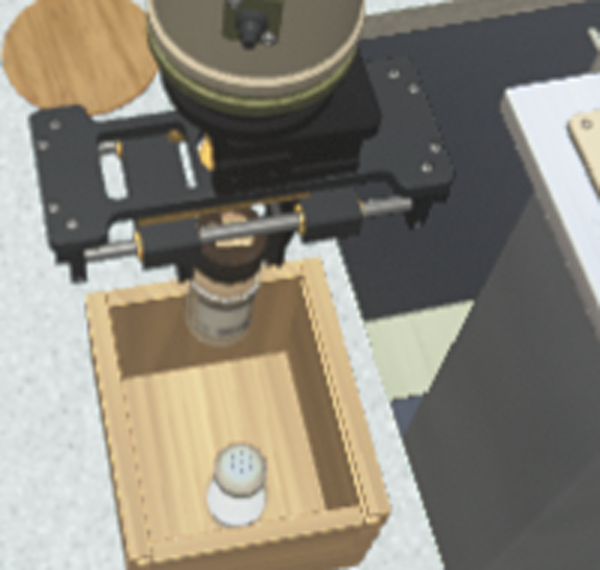

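The jar is held upright above the box. I carry it over the board, target (0.497, −0.2695).

>>> drive_tool(series=[[[0.1,-1,0],0],[[0.2,-2,0],0],[[0.3,-3,0],0],[[0.3,-4,0],0],[[0.4,-4.5,0],0],[[0.4,-4.5,0],0],[[0.4,-4.5,0],0],[[0.3,-4,0],0],[[0.2,-3,0],0],[[0.2,-2,0],0]])

```text
time: 22.1
ee_pos: [0.4947, -0.2484, 0.2593]
eef_rot: [0.717, 0.697, -0.001, -0.0]
ft_force: [-0.2, 0.2, -1.4]
width: 0.0403
grip_force: 20.0
```

>>> drive_tool(series=[[[0.1,-1.3,0],0],[[0,-0.8,0],0],[[0,-0.25,-1],0],[[0,0,-2],0],[[0,0,-2.5],0],[[0,0,-2.5],0],[[0,0,-2.5],0],[[0,0,-1.8],0],[[0,0,-1],0],[[0,0,0],0]])

```text
time: 23.35
ee_pos: [0.4966, -0.2694, 0.1267]
eef_rot: [0.716, 0.698, -0.0, -0.0]
ft_force: [-0.2, -1.2, 0.1]
width: 0.0405
grip_force: 20.0
```

```bash
python3 - <<'E'
from h import *
a=cam("top");b=cam("side")
im=np.hstack([cv2.resize(c["color"][y0:y1,x0:x1,::-1],(400,400),interpolation=2) for c,(x0,y0,x1,y1) in((a,(300,120,410,230)),(b,(180,70,280,170)))])
cv2.imwrite("pics/p.png",im)
s=r.read_state();print(s["time"],s["ee_pos"],s["eef_rot"],s["width"],s["joint_positions"])
for c,(x0,y0,k) in((a,(300,120,400/110)),(b,(180,70,4))):
    for X in([.497,-.2695,.008],[*s["ee_pos"][:2],s["ee_pos"][2]-.084]): print((proj(c,X)[0]-[x0,y0])*k)
E
```

```text
23.45 [ 0.49717857 -0.26975993  0.12773498] [7.16366031e-01 6.97724458e-01 2.59276292e-04 4.71646223e-04] 0.040101559172665696 [-0.26058505  0.36079285  0.82121899  1.78441773 -0.29123174  1.12152215
  0.63020478]
[188.338237   203.22137885]
[201.32678166 190.37325296]
[189.01529668 263.4454937 ]
[185.73939287 228.14116401]
```

View pics/p.png

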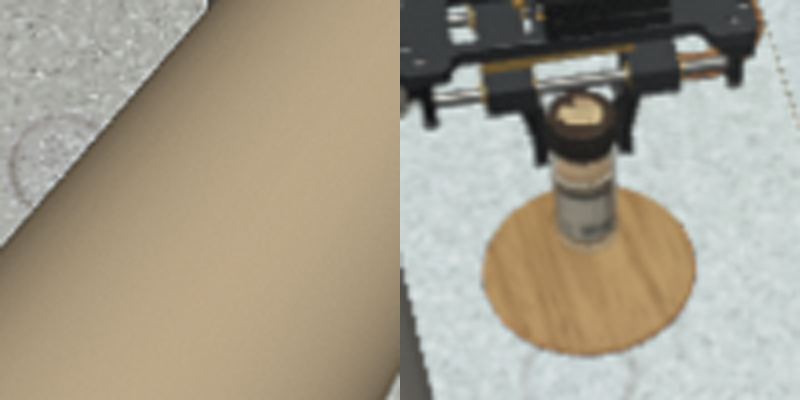

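The board's centre and the jar's bottom both agree with the predictions in the side view. I lower the jar now.

>>> drive_tool(series=[[[0,0,-0.5],0],[[0,0,-0.8],0],[[0,0,-0.7],0],[[0,0,-0.5],0],[[0,0,-0.4],0],[[0,0,-0.3],0],[[0,0,-0.1],0],[[0,0,-0.1],0],[[0,0,0],0],[[0,0,0],0]])

```text
time: 24.7
ee_pos: [0.4969, -0.2696, 0.0932]
eef_rot: [0.716, 0.698, 0.0, 0.0]
ft_force: [-0.2, 1.1, -1.6]
width: 0.0399
grip_force: 20.0
```

>>> drive_tool(series=[[[0,0,-0.05],0],[[0,0,0],0],[[0,0,-0.05],0],[[0,0,0],0],[[0,0,0],0],[[0,0,0],0],[[0,0,0],0],[[0,0,0],0],[[0,0,0],0],[[0,0,0],0]])

```text
time: 25.95
ee_pos: [0.4968, -0.2696, 0.0921]
eef_rot: [0.716, 0.698, 0.0, 0.0]
ft_force: [-0.6, -0.2, 1.8]
width: 0.04
grip_force: 20.0
```

>>> drive_tool(series=[[[0,0,-0.03],0],[[0,0,0],0],[[0,0,0],0],[[0,0,0],0],[[0,0,0],0],[[0,0,0],0],[[0,0,0],0],[[0,0,0],0],[[0,0,0],0],[[0,0,0],0]])

```text
time: 27.2
ee_pos: [0.4969, -0.2697, 0.0921]
eef_rot: [0.716, 0.698, 0.0, 0.0]
ft_force: [-0.3, 0.2, 5.5]
width: 0.0404
grip_force: 20.0
```

>>> drive_tool(series=[[[0,0,0],0],[[0,0,0],0],[[0,0,0],0],[[0,0,0],0],[[0,0,0],0],[[0,0,0],0],[[0,0,0.5],0],[[0,0,1],0],[[0,0,2],0],[[0,0,2.5],0]], hand=0.2)

```text
time: 28.45
ee_pos: [0.4967, -0.2697, 0.1535]
eef_rot: [0.716, 0.698, 0.0, 0.0]
ft_force: [-0.1, 0.2, 0.3]
width: 0.0699
grip_force: 0.0
```

>>> drive_tool(series=[[[0,0,2.5],0],[[0,0,2.5],0],[[0,1,2],0],[[0,2,1],0],[[0,3,0],0],[[0,3,0],0],[[0,3,0],0],[[0,3,0],0],[[0,2,0],0],[[0,0,0],0]])

```text
time: 29.7
ee_pos: [0.4969, -0.0977, 0.2324]
eef_rot: [0.715, 0.699, 0.0, -0.0]
ft_force: [-0.2, 0.0, 0.5]
width: 0.0698
grip_force: 0.0
```

```bash
python3 - <<'E'
from h import *
a=cam("top");b=cam("side")
cv2.imwrite("pics/f.png",cv2.resize(np.hstack([a["color"],b["color"]])[:,:,::-1],(800,300),interpolation=3))
s=r.read_state();print(s["time"],s["ee_pos"],s["ft_force"],s["width"])
E
```

```text
29.8 [ 0.49672858 -0.10012448  0.23225044] [ 0.87832041 -0.65913776  0.0676582 ] 0.06971764646728132
```

View pics/f.png

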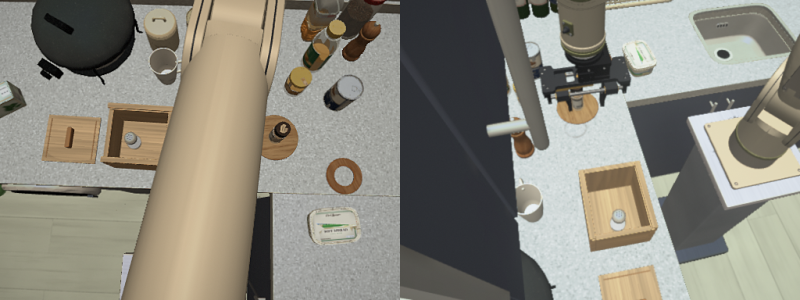

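The final picture shows the lid flat with its handle up at (70,137), and the shaker still in the box. The jar stands upright on the board around (280,130), with the arm clear.

```bash
python3 -c "
from bench import r
print(r.close_job())"
```

```text
the job is handed in; nothing more can be done
None
```

I handed the job in at about 30 s: the lid lies flat on the worktop with its handle up, and the spice jar stands upright at about the middle of the round board.

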